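# Hand over a filter glass from the light box

## Robot

A 6-joint arm with a two-finger parallel gripper is mounted at the origin on the work surface. World frame = base frame: x ahead of the robot, y to its left, z up, the work surface at z = 0. Lengths are in m, angles in rad, forces in N, time in s.
With the tool pointing down it reaches from about 0.425 to 0.95 m from the base axis. Payload 14.7 kg.
Tool frame: the origin (TCP) lies at the very end of the fingers, on their centre line; the grasp point (between the pads) lies 19 mm behind it (robot.grip_point_offset is the distance from the TCP to the grasp point, in m); z points along the fingers, y is the line along which they close (so a half turn about z gives the same grasp; the last joint's range is limited). The gripper opens to 85 mm and grips with 20 to 120 N. Pads are 22 mm wide; open, the fingers measure 114 mm over their backs; the gripper's body (76 mm by 85 mm) begins 54 mm behind the grasp point. The pads swing forward as they close: fully open they stand 13 mm farther back than shut.
Start: joints at [-1.278, 0.48, 1.596, -0, 1.065, -0.047], TCP at [0.217, -0.613, 0.231] pointing down, gripper open.
Joint ranges: [-2.75, 2.75], [-0.82, 2.05], [0.23, 2.67], [-1.56, 4.7], [0.09, 2.69], [-2.92, 2.92]. Speed limits (rad/s): [1.89, 1.89, 2.39, 3.01, 3.01, 3.01].

## Interface

Orientations are given as a 3x3 rotation matrix whose columns are the frame's x, y, z axes.
In Python, from station import robot, jaws, optics gives the robot as it stands. The module is installed in compiled form; this text tells all that it offers. Calls block until the motion is done:
- robot.reach(position, orientation): joint-space move of the TCP to a pose.
- robot.move_l(position, frame=None, v=0.15): straight line of the TCP; frame=None keeps the orientation; v is the mean speed in m/s.
- robot.move_joints(angles): joint-space move.
- jaws.command_gripper(opening, newtons=None): opening from 0.0 (shut) to 1.0 (fully open); newtons is the grip in N (None keeps the last); returns when the fingers have stopped.
- robot.pause(seconds).
- robot.inverse_kinematics(position, orientation): joint angles nearest the present ones, or None.
- robot.get_state(): the state.
- optics.read_camera(name): name is "scene" or "top"; returns the picture (384x512x3 uint8, red, green, blue); there is no depth.
- optics.calibration(name): a dict with "fx", "fy", "cx", "cy" (pixels), "k1" (the pictures are not rectified: a ray, as slopes to the right and down, at radius r is drawn at 1 + k1 r^2 times it, then the intrinsics apply), "R" (3x3) and "t" (3): a world point X has camera coordinates R X + t. Camera axes: x right, y down, z forward; pixel columns grow to the right and rows downward; lengths in m; the calibration is good to about 2 mm. A picture is of the moment at which its call begins. calibration takes no time and is no camera call.
A pose or a line that the arm cannot do raises robot.IKError and nothing moves.
- robot.job_done(): hands the job in; it is judged then, once.
The state is a dict: "time_s": time; "joint_pos": joint angles; "qd": joint speeds; "joint_torque": joint torques, N m; "tcp_pos": TCP position; "tcp_rot": TCP orientation; "force": force on the tool from outside, world axes, zero at the start; "wrist_torque": the same for the moment, N m; "grip_width": opening from 0.0 (shut) to 1.0 (fully open); "finger_force": force on a finger pad.
Only numpy, scipy, OpenCV 4.12 (cv2) and the standard library are available. Lean on these libraries where they do the work, as an engineer would, in place of code of your own. Each camera call takes 0.05 s, during which the arm holds its last target. There are 200 camera calls.

## Task

A grey rectangular filter glass lies flat on the light box and must be made ready to be taken by its rim. Push the loupe that stands in its way aside along the glass, towards the end with the switch, and slide the filter out over the customer's edge (the long edge of the light box away from the robot) until 3 cm of it overhangs, its long side parallel to that edge and the rest of it flat on the glass. Push only, picking nothing up; the loupe stays standing on the glass, the light stays switched on and the other goods stay where they are.

Things in the scene. Friction and masses are not known exactly. Their poses are not given: they have to be found in the camera images.
- lightbox: LED light box, fixed to the shelf, a flat slab 45 mm high: white opal glass top 240 mm (x) by 320 mm (y), no rim, then at the +y end a 45 mm wide aluminium control strip flush with the glass (y 160 to 205 mm). Origin under the centre of the glass at shelf height; +z up, the top at z = 45 mm; +x points to the customer's edge (away from the robot, turned by up to 0.2 rad), +y to the switch end (robot's left)
- customer_edge (a point): middle of the glass top's long edge on the customer's side, 120 mm along +x from the light box's origin, at the top surface (45 mm up); axes as the light box
- filter: loose flat rectangular dark grey filter glass, 101.6 mm (x) by 143.5 mm (y) by 4 mm thick, about 0.15 kg, lying on the opal glass turned up to 0.3 rad to it. Origin at the centre of its underside, +x roughly towards the customer's edge. It slides with friction (coefficient 0.45 to 0.75) and stops where it is left
- filter_lead (a point): middle of the filter's long side nearest the customer's edge, 50.8 mm along the filter's +x, on its top face (4 mm up)
- loupe: loose round loupe (magnifier) standing upright on the opal glass between the filter and the customer's edge: foot 52 mm in diameter and 16 mm high, narrower black barrel above, 53 mm high in all, about 0.12 kg. Origin at the centre of its underside, +z up. Pushed low at its foot it slides without tipping
- rocker (a joint): white rocker switch of the light box, 32 mm by 16 mm, in the control strip: 0 = on (as found), 0.26 rad = off; it stays where it is left; leave it alone
- rocker_top (a point): top of the rocker switch at its middle, about 5 mm above the control strip
- camera: black reflex camera body with an open bayonet socket, 138 mm wide (y), about 60 mm deep, 97 mm high, loose bystander standing at the robot's left; origin under its centre
- lens: silver prime lens standing on its mount, 64 mm in diameter, 54 mm high, loose bystander at the robot's right; origin under its centre
- turret: bronze lens turret, a disc of 92 mm diameter with three barrels upwards, 53 mm high, loose bystander at the robot's right; origin under its centre
- bulb_tray: small wooden tray 70 mm (x) by 130 mm (y), 37 mm high with the two blue flashbulbs lying in it, loose bystander beyond the light box; origin under its centre

How it is judged:
At the end, for the whole second after the job is handed in: Filter: leading long side 24 to 36 mm past the customer's edge (at its middle), parallel within 0.08 rad, flat, still, not hanging over the glass's ends. Loupe: upright and still on the glass, beside the filter on its switch side. Switch still on (x of filter_lead in the frame of customer_edge between 0.024 and 0.036 m and angle between the y axis of filter and the y axis of lightbox, either way round below 0.08 rad and y of filter in the frame of lightbox between -0.09 and 0.09 m and height (world z) of filter between 0.043 and 0.047 m and angle between filter's own z axis and vertical below 0.03 rad and linear speed of each of filter, loupe below 0.01 m/s and y of loupe in the frame of filter above 0.09 m and y of loupe in the frame of lightbox below 0.15 m and x of loupe in the frame of lightbox between -0.115 and 0.115 m and height (world z) of loupe between 0.043 and 0.047 m and angle between loupe's own z axis and vertical below 0.05 rad and value of joint rocker below 0.1 rad); the robot touches nothing.
It fails at once if the filter is lifted, tipped up or falls off the light box (height (world z) of filter above 0.053 m or angle between filter's own z axis and vertical above 0.15 rad or height (world z) of filter below 0.035 m).
It fails at once if the loupe is lifted off the glass (height (world z) of loupe above 0.053 m).
It fails at once if the loupe is tipped over or falls off the light box (angle between loupe's own z axis and vertical above 0.4 rad or height (world z) of loupe below 0.035 m).
It fails at once if the light is switched off (value of joint rocker above 0.15 rad).
It fails at once if the camera, lens, turret or bulb tray is disturbed (distance of any of camera, lens, turret, bulb_tray from where it was at the start of the episode above 0.01 m).
It also fails if it takes over 59 s, if anything falls off the work surface, if the arm or the gripper's body presses on something with over 40 N, if the wrist force passes 120 N, or if a joint passes its speed limit or range.

## Working session

There is one attempt and no reset: what is moved stays moved. The work goes in short steps, each a Python script; the robot and the scene stay as the last script left them, time stands still between calls to the robot, and variables do not carry over. Pictures are saved under pics/ and viewed, at most 10 in all, crops included, and the job is handed in when it is done.

```bash
mkdir -p pics
cat > h.py <<'E'
import numpy as np, cv2
from station import robot, jaws, optics
def shot(cam,name):
    im=optics.read_camera(cam); cv2.imwrite(f'pics/{name}.png',cv2.cvtColor(im,cv2.COLOR_RGB2BGR)); return im
def px2w(cam,uv,z):
    c=optics.calibration(cam); R=np.array(c['R']); t=np.array(c['t']); out=[]
    for u,v in np.atleast_2d(np.array(uv,float)):
        d=np.array([(u-c['cx'])/c['fx'],(v-c['cy'])/c['fy']]); s=d.copy()
        for _ in range(30): s=d/(1+c['k1']*(s@s))
        ray=R.T@np.array([s[0],s[1],1]); o=-R.T@t
        out.append((o+ray*(z-o[2])/ray[2])[:2])
    return np.array(out)
def w2px(cam,X):
    c=optics.calibration(cam); p=np.array(c['R'])@X+np.array(c['t']); s=p[:2]/p[2]; s=s*(1+c['k1']*(s@s))
    return s*[c['fx'],c['fy']]+[c['cx'],c['cy']]
E
python3 - <<'E'
from h import *
for n in('top','scene'):
    shot(n,n+'0'); c=optics.calibration(n); R=np.array(c['R']); print(n,-R.T@np.array(c['t']),R.round(2).tolist(),c['fx'],c['k1'])
print(robot.get_state())
E
```

```text
top [0.48438555 0.04574867 1.08292546] [[-0.01, -1.0, 0.02], [-0.99, 0.01, -0.13], [0.13, -0.02, -0.99]] 393.9386743527631 -0.11375017476300861
scene [ 1.54239664 -0.02121322  1.33864195] [[0.05, 1.0, 0.0], [0.81, -0.04, -0.58], [-0.58, 0.03, -0.81]] 478.9895565213407 -0.16160581404847457
{'time_s': 0.1, 'joint_pos': array([-1.27758083e+00,  4.80784502e-01,  1.59675763e+00, -6.50723668e-07,
        1.06509801e+00, -4.65880467e-02]), 'qd': array([ 1.40610038e-03, -1.15259180e-03, -5.43516513e-04, -5.94054554e-05,
       -5.49244983e-04, -9.78523850e-04]), 'joint_torque': array([ 1.82668125e-03, -9.52250218e+01, -4.31039822e+01, -2.57225196e-05,
        5.22993563e-03, -6.07110522e-06]), 'tcp_pos': array([ 0.21657549, -0.61250018,  0.23074643]), 'tcp_rot': array([[ 9.42820064e-01,  3.33302017e-01, -3.03302525e-04],
       [ 3.33302152e-01, -9.42819532e-01,  1.00261616e-03],
       [ 4.82144430e-05, -1.04637802e-03, -9.99999451e-01]]), 'force': array([ 0.34332793,  0.37063419, -0.11131922]), 'wrist_torque': array([-0.03181684, -0.02190363, -0.02074391]), 'finger_force': 0.0, 'grip_width': 0.9996703783808749}
```

View pics/top0.png

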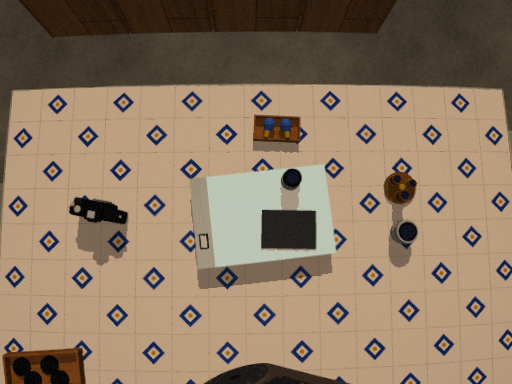

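View pics/scene0.png

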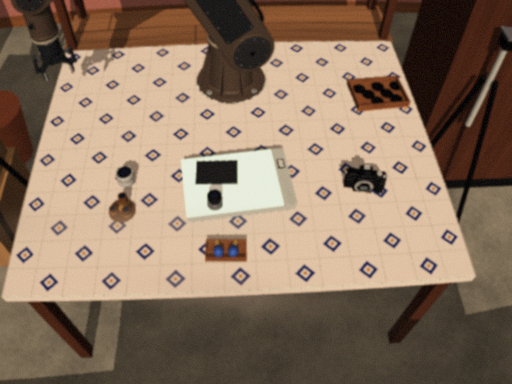

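The top picture shows the glass with corners near (207,177), (326,165), (335,256) and (215,268). The filter is at about (262..316, 210..249), the loupe's top at (291,179), the switch at (204,241), and the tray at (277,128) beyond the far edge. Next I measure these by segmentation.

```bash
cat >> h.py <<'E'
def rect(cam,mask,z):
    """minimum rectangle of the largest blob, in world: centre, sides, yaw of the long side (about y)"""
    cs,_=cv2.findContours(cv2.resize(mask.astype(np.float32),None,fx=1,fy=1).astype(np.uint8),cv2.RETR_EXTERNAL,cv2.CHAIN_APPROX_NONE)
    c=cv2.convexHull(max(cs,key=cv2.contourArea)).reshape(-1,2)
    w=px2w(cam,c,z).astype(np.float32)
    b=cv2.boxPoints(cv2.minAreaRect(w*1000))/1000
    e=[b[1]-b[0],b[2]-b[1]]; L=max(e,key=np.linalg.norm); L=L*np.sign(L[1])
    return b.mean(0),sorted(np.linalg.norm(x) for x in e),np.arctan2(-L[0],L[1])
ROI={'top':((160,272),(188,340)),'scene':((140,225),(170,300))}
def measure(im,cam,verbose=False,k=6):
    (r0,r1),(c0,c1)=ROI[cam]
    g=cv2.resize(im,None,fx=k,fy=k,interpolation=cv2.INTER_CUBIC).astype(int)
    sub=g[r0*k:r1*k,c0*k:c1*k]; out={}
    glass=(sub[...,1]>150)&(sub[...,0]<sub[...,1]+4)
    dark=sub.max(2)<90
    dark=cv2.morphologyEx(dark.astype(np.uint8),cv2.MORPH_OPEN,np.ones((9,9)))
    glass=cv2.morphologyEx(glass.astype(np.uint8),cv2.MORPH_OPEN,np.ones((9,9)))
    return glass,dark,k,(r0,c0)
E
python3 - <<'E'
from h import *
for cam in('top','scene'):
    im=cv2.cvtColor(cv2.imread(f'pics/{cam}0.png'),cv2.COLOR_BGR2RGB)
    gl,dk,k,(r0,c0)=measure(im,cam)
    a=cv2.resize(im,None,fx=k,fy=k,interpolation=cv2.INTER_CUBIC)[r0*k:r0*k+gl.shape[0],c0*k:c0*k+gl.shape[1],::-1].copy()
    for m,z,col,nm in((gl,.045,(0,0,255),'glass'),(dk,.049,(0,255,0),'dark')):
        cs,_=cv2.findContours(m,cv2.RETR_EXTERNAL,cv2.CHAIN_APPROX_NONE)
        for c in sorted(cs,key=cv2.contourArea)[::-1][:3]:
            if cv2.contourArea(c)<3000: continue
            cv2.drawContours(a,[c],-1,col,1)
            p=(cv2.convexHull(c).reshape(-1,2)+.5)/k-.5+[c0,r0]
            w=px2w(cam,p,z).astype(np.float32)
            b=cv2.boxPoints(cv2.minAreaRect(w*1000))
            e=b[1]-b[0],b[2]-b[1]
            print(cam,nm,b.mean(0).round(1),[round(float(np.linalg.norm(x)),1) for x in e],[round(float(np.arctan2(x[1],x[0])),3) for x in e],'pxc',p.mean(0).round(1))
    cv2.imwrite(f'pics/seg_{cam}.png',cv2.resize(a,(780,int(780*a.shape[0]/a.shape[1]))))
a=cv2.imread('pics/seg_top.png');b=cv2.imread('pics/seg_scene.png')
f=lambda x,w:cv2.resize(x,(w,int(w*x.shape[0]/x.shape[1])))
cv2.imwrite('pics/seg.png',np.vstack([f(a,420),f(b,420)]) )
print(np.vstack([f(a,420),f(b,420)]).shape)
E
```

```text
top glass [565.3 -18.2] [320.9, 240.6] [-1.47, 0.101] pxc [273.8 214.4]
top dark [526.3 -64.4] [100.6, 142.6] [-0.03, 1.54] pxc [290.3 229.5]
top dark [659.5 -75.8] [57.6, 51.1] [-0.141, 1.43] pxc [291.3 179.5]
scene glass [569.  -16.9] [324.7, 249.4] [-1.47, 0.1] pxc [229.9 187. ]
scene dark [529.4 -64.3] [97.8, 136.7] [-0.03, 1.541] pxc [215.  170.7]
scene dark [634.5 -72.9] [44.0, 61.5] [-1.541, 0.03] pxc [213.5 197.3]
(583, 420, 3)
```

View pics/seg.png

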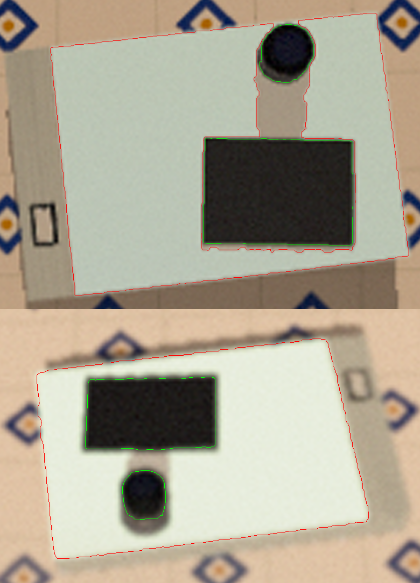

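The contours fit well: the sides come out at 320.9×240.6 mm and 142.6×100.6 mm. Next I triangulate the loupe and push it with two slightly open fingers cradling its foot.

```bash
cat >> h.py <<'E'
C=np.array([.5653,-.0182]); A=.101
UX=np.array([np.cos(A),np.sin(A)]); UY=np.array([-UX[1],UX[0]])
def lb2w(x,y,z): return np.append(C+x*UX+y*UY,z)
def w2lb(p): return np.array([(p[:2]-C)@UX,(p[:2]-C)@UY])
def down(yax):
    y=np.append(yax,0); z=np.array([0,0,-1.]); return np.column_stack([np.cross(y,z),y,z])
E
python3 - <<'E'
from h import *
for z in (.05,.06,.07,.08,.09,.1):
    print(z,[w2lb(px2w(c,p,z)[0]).round(4) for c,p in(('top',(291.3,179.5)),('scene',(213.5,197.3)))])
for s in (1,-1):
  for yax,p in((s*UX,lb2w(.07,-.13,.2)),(s*UY,lb2w(-.115,-.042,.2))): print(s,p,robot.inverse_kinematics(p,down(yax)))
E
```

```text
0.05 [array([ 0.086 , -0.0661]), array([ 0.0646, -0.0635])]
0.06 [array([ 0.0845, -0.0648]), array([ 0.0717, -0.0638])]
0.07 [array([ 0.0829, -0.0635]), array([ 0.0787, -0.0641])]
0.08 [array([ 0.0814, -0.0621]), array([ 0.0858, -0.0644])]
0.09 [array([ 0.0798, -0.0608]), array([ 0.0928, -0.0647])]
0.1 [array([ 0.0783, -0.0595]), array([ 0.0998, -0.065 ])]
1 [ 0.64805096 -0.14047951  0.2       ] [-2.59179790e-01  5.28252504e-01  1.59568858e+00 -4.44089210e-16
  1.01765157e+00 -3.60179790e-01]
1 [ 0.45512085 -0.07158122  0.2       ] [-2.21816401e-01  2.57878243e-01  2.04997099e+00 -4.44089210e-16
  8.33743417e-01 -1.89361273e+00]
-1 [ 0.64805096 -0.14047951  0.2       ] [-2.59179790e-01  5.28252504e-01  1.59568858e+00 -4.44089210e-16
  1.01765157e+00  2.78141286e+00]
-1 [ 0.45512085 -0.07158122  0.2       ] [-2.21816401e-01  2.57878243e-01  2.04997099e+00 -4.44089210e-16
  8.33743417e-01  1.24797993e+00]
```

Run:
```python
from h import *
R=down(UX); X0=.081
jaws.command_gripper(.38)
robot.reach(lb2w(X0,-.125,.16),R)
robot.move_l(lb2w(X0,-.125,.052),v=.12)
print(robot.get_state()['force'])
robot.move_l(lb2w(X0,-.075,.052),v=.05)
s=robot.get_state(); print(s['force'],s['tcp_pos'],s['time_s'],s['grip_width']); shot('top','top1'); shot('scene','scene1')
a=cv2.imread('pics/top1.png')[150:280,180:345]; b=cv2.imread('pics/scene1.png')[130:230,160:310]
f=lambda x:cv2.resize(x,(390,int(390*x.shape[0]/x.shape[1])),interpolation=cv2.INTER_CUBIC)
a,b=f(a),f(b); n=min(len(a),len(b)); cv2.imwrite('pics/c1.png',np.hstack([a[:n],b[:n]]))
```

```text
[-0.6355015  -0.02626346  0.328924  ]
[0.37497327 0.07064745 0.44091395] [ 0.65345589 -0.08485986  0.05197358] 5.1917 0.37914098881929986
```

View pics/c1.png

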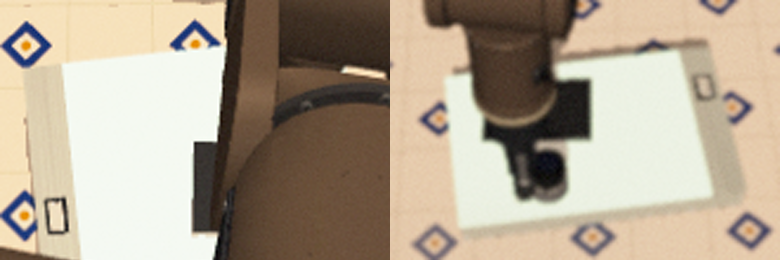

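In the scene picture (right half) the fingers at about (522,180) sit low beside the loupe at (548,170). The loupe is upright and has begun to move, so I continue the push.

Run:
```python
from h import *
X0=.081
robot.move_l(lb2w(X0,.073,.052),v=.06); print(robot.get_state()['force'])
robot.move_l(lb2w(X0,.04,.052),v=.1)
robot.move_l(lb2w(X0,.04,.2),v=.2)
R=down(-UY); P=lb2w(-.122,-.042,.12)
jaws.command_gripper(.6)
robot.reach(lb2w(-.122,-.042,.2),R); robot.move_l(P,v=.15)
shot('scene','scene2'); st=robot.get_state(); print(st['time_s'],st['tcp_pos'],st['grip_width'])
a=cv2.imread('pics/scene2.png')[110:250,140:320]; cv2.imwrite('pics/c2.png',cv2.resize(a,None,fx=3,fy=3))
```

```text
[ 1.05054838 -0.8245638   0.02772972]
11.6083 [ 0.44882373 -0.07231077  0.12065406] 0.6013756610712099
```

View pics/c2.png

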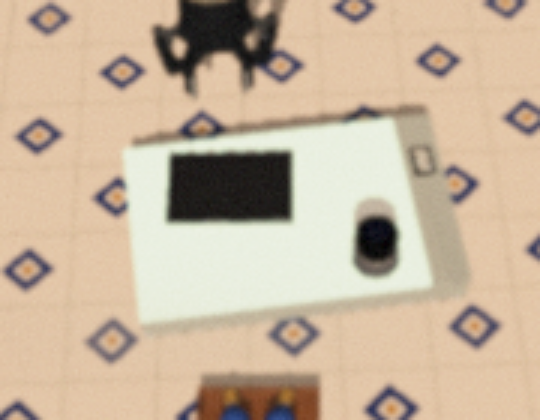

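The loupe stands at crop (376,240), near the switch end, and the filter has not moved. Next I touch down gently behind the filter to find the fingertip height.

Run:
```python
from h import *
x=-.117
robot.move_l(lb2w(x,-.042,.055),v=.12); robot.pause(.3)
f0=robot.get_state()['force'][2]; z=.050
robot.move_l(lb2w(x,-.042,z),v=.03)
while z>.034:
    robot.pause(.1); df=robot.get_state()['force'][2]-f0
    if abs(df)>2.5: break
    z-=.001; robot.move_l(lb2w(x,-.042,z),v=.03)
s=robot.get_state(); print(z,df,s['tcp_pos'],s['time_s'])
robot.move_l(lb2w(x,-.042,s['tcp_pos'][2]+.0015),v=.03); robot.pause(.2)
s=robot.get_state(); print(s['force'],s['tcp_pos'])
```

```text
0.040999999999999995 21.091959844807786 [ 0.45324784 -0.07179348  0.04161907] 16.1667
[-0.26316235 -0.10856095 -1.2615884 ] [ 0.45304321 -0.07176828  0.04296274]
```

Run:
```python
from h import *
z=.043
robot.move_l(lb2w(.015,-.042,z),v=.05); s=robot.get_state(); print(s['force'],s['tcp_pos'],w2lb(s['tcp_pos']))
robot.move_l(lb2w(-.01,-.042,z),v=.08)
robot.move_l(lb2w(-.14,-.042,.15),v=.25)
im=shot('scene','scene3'); shot('top','top3'); print(robot.get_state()['time_s'])
a=cv2.imread('pics/top3.png')[150:280,180:345]; b=cv2.imread('pics/scene3.png')[130:240,160:310]
f=lambda x:cv2.resize(x,(390,int(390*x.shape[0]/x.shape[1])),interpolation=cv2.INTER_CUBIC)
a,b=f(a),f(b); n=min(len(a),len(b)); cv2.imwrite('pics/c3.png',np.hstack([a[:n],b[:n]]))
```

```text
[-2.40088826  0.5345997   2.48582956] [ 0.58442193 -0.05848587  0.04303377] [ 0.01496253 -0.0420086 ]
20.7917
```

View pics/c3.png

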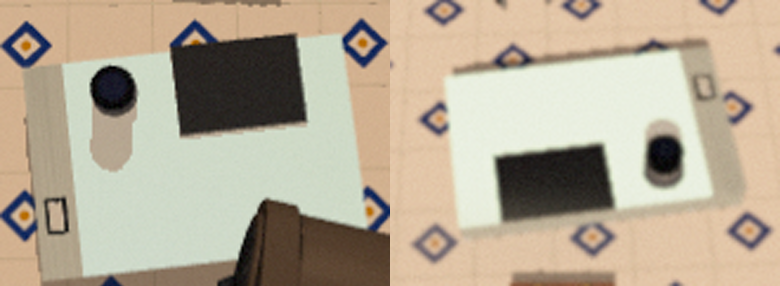

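The filter now lies aligned, with its front at the customer's edge (top crop, about (172..305, 35..135)). The loupe stands clear at (113,90). I measure the filter in both pictures.

```bash
cat >> h.py <<'E'
ROI={'top':((135,235),(190,340)),'scene':((140,240),(170,300))}
def filt(im,cam):
    _,dk,k,(r0,c0)=measure(im,cam)
    cs,_=cv2.findContours(dk,cv2.RETR_EXTERNAL,cv2.CHAIN_APPROX_NONE)
    for c in sorted(cs,key=cv2.contourArea)[::-1][:3]:
        if cv2.contourArea(c)<3000: continue
        p=(cv2.convexHull(c).reshape(-1,2)+.5)/k-.5+[c0,r0]
        w=px2w(cam,p,.049).astype(np.float32); r=cv2.minAreaRect(w*1000); b=cv2.boxPoints(r)
        e=b[1]-b[0],b[2]-b[1]
        print(cam,'lb',(w2lb(b.mean(0)/1000)*1000).round(1),[round(float(np.linalg.norm(x)),1) for x in e],[round(float(np.arctan2(x[1],x[0])-A),3) for x in e])
E
python3 - <<'E'
from h import *
for c in('top','scene'): filt(cv2.imread(f'pics/{c}3.png')[...,::-1],c)
E
```

```text
top lb [ 76.1 -35.4] [142.4, 104.2] [-1.573, -0.002]
top lb [ 82.6 105.3] [55.0, 49.5] [-0.107, 1.464]
top lb [200.7 -38.8] [15.3, 123.6] [-0.177, 1.394]
scene lb [ 76.9 -35.3] [137.4, 96.3] [-1.575, -0.004]
scene lb [ 57.4 110. ] [60.6, 43.4] [-0.169, 1.402]
```

The estimates agree: the overhang is about 8 mm at tool x = 15 mm and the angle is about 0. The last push goes to x = 37 mm.

Run:
```python
from h import *
z=.043; y=-.036
robot.move_l(lb2w(-.10,y,.10),v=.2)
robot.move_l(lb2w(-.03,y,.055),v=.15); robot.move_l(lb2w(-.02,y,z),v=.05)
print(robot.get_state()['force'])
robot.move_l(lb2w(.037,y,z),v=.04); s=robot.get_state(); print(s['force'],w2lb(s['tcp_pos']))
robot.move_l(lb2w(.01,y,z),v=.08)
robot.move_l(lb2w(-.14,y,.17),v=.25)
for c in('scene','top'): filt(shot(c,c+'4'),c)
print(robot.get_state()['time_s'])
a=cv2.imread('pics/top4.png')[130:280,180:345]; cv2.imwrite('pics/c4.png',cv2.resize(a,None,fx=4,fy=4,interpolation=cv2.INTER_CUBIC)[:600])
```

```text
[ 0.53700929  0.94351102 -0.40355742]
[ 0.20133552 -0.27230316  0.36945121] [ 0.03697907 -0.03602509]
scene lb [102.1 -34.7] [137.9, 102.4] [-1.57, 0.001]
scene lb [ 57.4 110. ] [60.6, 43.4] [-0.169, 1.402]
top lb [ 98.  -35.4] [142.3, 103.9] [-1.573, -0.002]
top lb [ 82.4 105.3] [55.4, 49.5] [-0.107, 1.464]
top lb [200.8 -38.6] [15.3, 123.1] [-0.177, 1.394]
25.525
```

View pics/c4.png

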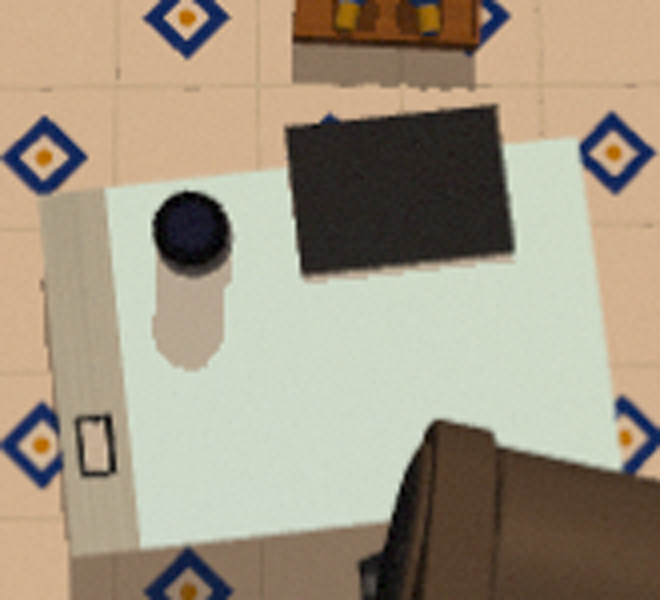

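The filter overhangs by about 29–30 mm and is parallel to the edge. The loupe stands on the glass on the switch side, and the arm is clear.

```bash
python3 -c "
from station import robot
print(robot.job_done())"
```

```text
the job is handed in; nothing more can be done
None
```

The job is handed in (no verdict came back): by my camera estimates the filter overhangs the customer's edge by 29–30 mm, parallel to it within about 0.002 rad, and the loupe stands on the glass on the switch side; I saw no change to the switch or the other goods, though I did not measure them.

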